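# Hang the washed cups on the draining pegs

## Task

The two washed cups stand mouth-down on the drying mat, where they trap water. Hang each one mouth-down on the draining rack's slanted pegs, the tall cup on the long peg and the short cup on the short peg, pushed on until the inside of its bottom sits on the peg's tip, without dropping them or knocking them over. Leave the bowl, soap dispenser, mesh filter and scraper where they are.

Things in the scene. Friction and masses are not known exactly. Their poses are not given: they have to be found in the camera images.
- tall_cup: tall plain stainless tumbler without a handle, 130 mm high, 66 mm wide at the rim, tapering to 60 mm at its closed bottom; wall 3 mm, bottom 5 mm thick, inside depth 125 mm, 0.2 kg. It stands mouth-down. Origin: centre of the mouth (rim plane), z along the cup's axis from the mouth to the closed bottom, so z points up while it stands mouth-down
- short_cup: short plain white ceramic cup without a handle, 85 mm high, 68 mm wide at the rim, tapering to 62 mm at its closed bottom; wall 4 mm, bottom 5 mm thick, inside depth 80 mm, 0.22 kg. It stands mouth-down. Origin and axes as for the tall cup
- tall_cup_floor (a point): centre of the inside face of the tall cup's bottom, 125 mm from its mouth
- short_cup_floor (a point): centre of the inside face of the short cup's bottom, 80 mm from its mouth
- long_peg: fixed steel draining peg, a straight round bar 14 mm thick with rounded tip, leaning 35 degrees from vertical towards this body's -x, 225 mm long. Origin: where the bar's centre line meets the tray's floor, 6 mm above the counter; z up, x horizontal. The tip is at (-128.8, 0, 184) mm in this frame. Foot plate 90 mm along y, 6 mm high
- short_peg: fixed steel draining peg, a straight round bar 14 mm thick with rounded tip, leaning 35 degrees from vertical towards this body's -x, 146 mm long. Origin: where the bar's centre line meets the tray's floor, 6 mm above the counter; z up, x horizontal. The tip is at (-84.0, 0, 120) mm in this frame. Foot plate 90 mm along y, 6 mm high. It is too low for the tall cup
- long_peg_tip (a point): the outermost end of the long peg's rounded tip, about 190 mm above the counter
- short_peg_tip (a point): the outermost end of the short peg's rounded tip, about 126 mm above the counter
- rack: fixed wooden drip tray of the draining rack, 220 mm (x) by 270 mm (y), floor 6 mm and rim 14 mm high; both pegs stand 85 mm behind its centre (towards its +x), 75 mm to either side, and lean towards its -x. Origin: centre of its underside. A cup let go on a peg swings down until its upper inner wall lies along the peg, its lower rim clear of the tray
- drying_mat: fixed flat dark rubber mat, 180 mm (x) by 270 mm (y) by 5 mm, on which the cups start side by side; origin at the centre of its underside
- bowl: small white ceramic bowl turned upside down, 116 mm wide, 52 mm high (bystander); origin at the centre of its mouth, on the counter
- soap_dispenser: stainless soap dispenser with a press pump, 64 mm wide, 175 mm high (bystander); origin at the centre of its underside
- mesh_filter: upright cylindrical steel mesh filter, 76 mm wide, 105 mm high (bystander); origin at the centre of its underside
- scraper: orange plastic scraper lying flat, about 185 mm long, 90 mm wide blade, 16 mm high (bystander); origin on its underside near the neck, blade towards +x

How it is judged:
By the outcome, as a careful person would: the job done as asked, in the order asked, and still so for the second after the job is handed in, with the robot touching nothing.
It also fails if it takes over 69 s, if anything falls off the work surface, if the arm or the gripper's body presses on something with over 40 N, if the wrist force passes 120 N, or if a joint passes its speed limit or range.

## Robot

A 6-joint arm with a two-finger parallel gripper is mounted at the origin on the work surface. World frame = base frame: x ahead of the robot, y to its left, z up, the work surface at z = 0. Lengths are in m, angles in rad, forces in N, time in s.
With the tool pointing down it reaches from about 0.325 to 0.775 m from the base axis. Payload 5.5 kg.
Tool frame: the origin (TCP) lies midway between the tips of the shut fingers; the grasp point (between the pads) lies 19 mm behind it; z points along the fingers, y is the line along which they close (so a half turn about z gives the same grasp; the last joint's range is limited). The gripper opens to 88 mm and grips with 3 to 60 N. Pads are 20 mm wide; open, the fingers measure 115 mm over their backs; the gripper's body (75 mm by 178 mm) begins 61 mm behind the grasp point.
Start: joints at [-1.39, 0.091, 1.231, -0, 1.82, -0.057], TCP at [0.141, -0.583, 0.193] pointing down, gripper open.
Joint ranges: [-2.87, 2.87], [-0.86, 2.18], [0.17, 2.46], [-1.51, 4.65], [0.06, 2.69], [-2.65, 2.65]. Speed limits (rad/s): [2.57, 2.57, 3.01, 3.14, 3.14, 3.14].

## Interface

Orientations are given as a unit quaternion [x, y, z, w].
In Python, from plant import r gives the robot as it stands.
- The arm moves only by the tool drive_effector, called after "Request:" as a command line: name --argument value ..., lists and objects as JSON in quotes. Schema: {"type":"object","properties":{"motion":{"type":"array","items":{"type":"array","items":{"type":"array","items":{"type":"number"},"minItems":5,"maxItems":5},"minItems":1,"maxItems":20},"minItems":1,"maxItems":1},"only":{"type":"string"},"quiet":{"type":"boolean"},"lines":{"type":"string"}},"required":["motion"],"additionalProperties":false}. motion is a list that holds a single list of rows (three levels of brackets), with 1 to 20 rows, each of 5 numbers: the finger opening in m, then dx, dy, dz in shares of the most that a row can go, 1 being 62.5 mm, then a turn about the tool's z in normalised numbers (1 is pi rad); each row shifts and turns the commanded pose from where the row before left it, along the tool's axes as they then stand; what a row does not reach is not made up. A row lasts 1/8 s, in which the tool goes at most 0.0625 m and 0.188 rad, less where a joint would pass 70% of its speed; a pose out of reach is approached as far as the arm can. The fingers move at their own pace and stop on an object; the grip force is fixed at half the most. Time passes only in rows, so rows that do not move let the fingers close. The tool returns the time, the measured TCP pose, the force, the opening and the grip force at its end. only (a regular expression) keeps the lines of the reply that match it, lines (a string "A,B") keeps lines A to B, and quiet returns only ok. No shift or turn number may pass 1 either way. Input that does not fit is refused with a message, and nothing moves.
- r.get_obs(): the state, without advancing time (a new reading comes with each control period).
- r.get_image(name): name is "scene" or "top"; returns a dict with "pixels" (420x560x3 uint8, blue, green, red), "fx", "fy", "cx", "cy" (pixels), "rvec" (rotation vector, rad) and "tvec" (3), from world to camera coordinates, as OpenCV has them. Camera axes: x right, y down, z forward; pixel columns grow to the right and rows downward; lengths in m; the calibration is good to about 2 mm. A picture is of the moment at which its call begins. There is no depth.
- r.sign_off(): hands the job in; it is judged then, once.
The state is a dict: "t": time; "joint_pos": joint angles; "qd": joint speeds; "effort": joint torques, N m; "eef_pos": TCP position; "eef_rot": TCP orientation; "wrist_force": force on the tool from outside, world axes, zero at the start; "moment": the same for the moment, N m; "opening": finger opening in m; "gripper_force": force on a finger pad.
Only numpy, scipy, OpenCV 4.12 (cv2) and the standard library are available. Lean on these libraries where they do the work, as an engineer would, in place of code of your own. Each camera call takes 0.05 s, during which the arm holds its last target. There are 200 camera calls.

## Working session

There is one attempt and no reset: what is moved stays moved. The work goes in short steps, Python scripts to look and compute and a tool call to move; the robot and the scene stay as the last step left them, time stands still between calls to the robot, and variables do not carry over. Pictures are saved under pics/ and viewed, at most 10 in all, crops included, and the job is handed in when it is done.

```bash
ls; mkdir -p pics
```

Run:
```python
from plant import r
import cv2,numpy as np
for n in("scene","top"):
    d=r.get_image(n); cv2.imwrite(f"pics/{n}0.png",d["pixels"]); print(n,d["fx"],d["cx"],d["cy"],d["rvec"],d["tvec"])
    R=cv2.Rodrigues(np.array(d["rvec"]))[0]; print(-R.T@np.array(d["tvec"]))
o=r.get_obs();print(o["t"],o["eef_pos"],o["eef_rot"],o["opening"])
```

```text
pics
plant.py
scene 411.68713902787266 279.3884143319295 207.67355190454808 [ 2.27993739  0.8814003  -0.31354253] [-0.46900062 -0.20922507  1.56183645]
[ 1.13237127 -0.58086523  1.04086536]
top 516.5962888746664 274.67711100526395 203.44974911642555 [ 2.16966519 -2.18541322  0.1210816 ] [-1.10791391e-04  6.32157418e-01  1.74172685e+00]
[0.45918353 0.01955731 1.79499399]
0.1 [ 0.14126414 -0.58280172  0.19172551] [ 9.92940333e-01  1.18611636e-01 -5.80803437e-05 -8.78438146e-04] 0.08789370176301503
```

View pics/scene0.png

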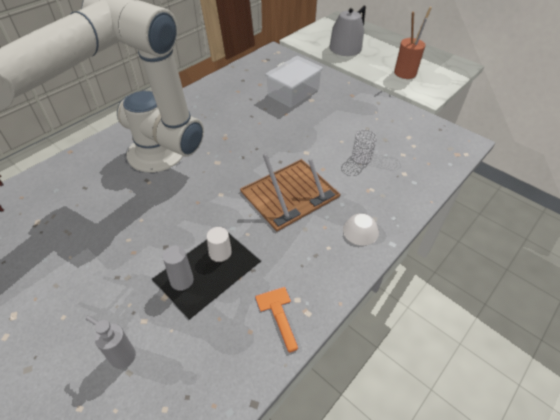

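View pics/top0.png

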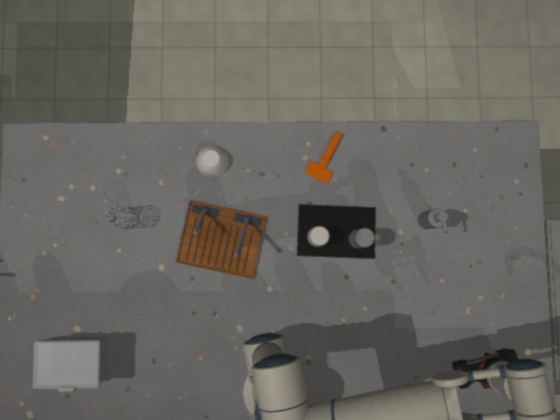

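The scene view shows the tall cup at about (179,268), the short cup at (218,244), the long peg tip at (267,156) and the short peg tip at (311,161). In the top view the tall cup is at about (363,237), the short cup at (318,236), and the rack is around (222,239). I'll enlarge both for sub-pixel readings.

Run:
```python
import cv2,numpy as np
a=cv2.imread("pics/top0.png")[190:290,170:385]; s=cv2.imread("pics/scene0.png")[140:300,150:350]
a=cv2.resize(a,None,fx=3.5,fy=3.5,interpolation=cv2.INTER_CUBIC)   # top
s1=cv2.resize(s,None,fx=3.75,fy=3.75,interpolation=cv2.INTER_CUBIC)
f=lambda x:cv2.convertScaleAbs(x,alpha=1.5,beta=10)
cv2.imwrite("pics/topz.png",f(a)); cv2.imwrite("pics/scez.png",f(s1))
```

```text
(no output)
```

View pics/topz.png

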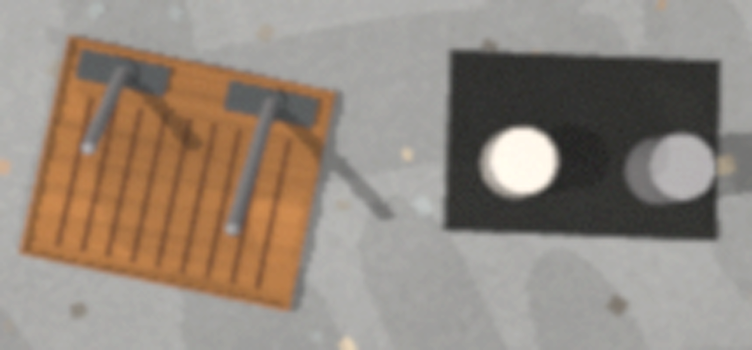

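View pics/scez.png

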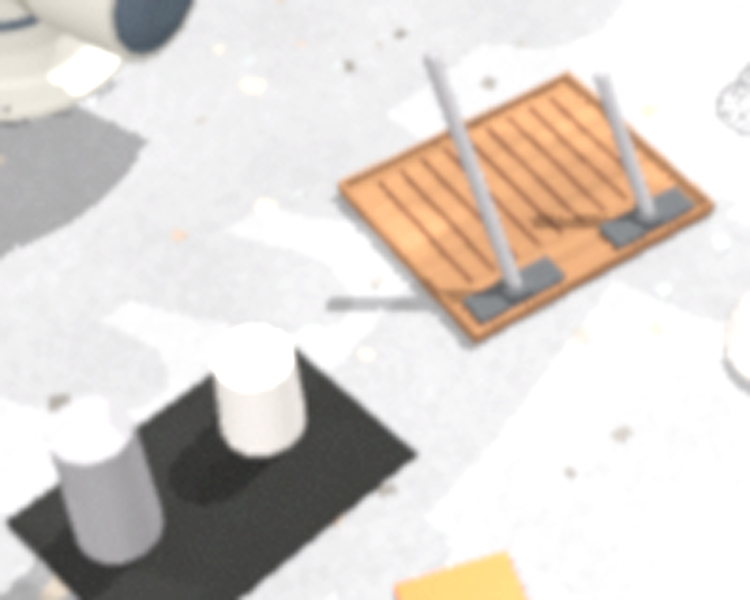

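Readings in the enlarged pictures:

| Feature | Top | Scene |
|---|---|---|
| Short cup's upper face | (523,160) | (253,357) |
| Tall cup's upper face | (683,166) | (93,430) |
| Long tip | (232,230) | (433,60) |
| Long foot | (273,100) | (514,288) |
| Short tip | (89,150) | (602,77) |
| Short foot | (124,72) | (647,217) |

Next I'll triangulate these and take the rack's outline by colour.

Create h.py:
```python
import cv2,numpy as np
from plant import r
C={}
def cam(n):
    d=r.get_image(n); C[n]=d; return d
def und(d,p): return np.array([(p[0]-d["cx"])/d["fx"],(p[1]-d["cy"])/d["fy"]])
def P(d): return np.c_[cv2.Rodrigues(np.array(d["rvec"]))[0],np.array(d["tvec"])]
def tri(a,pa,b,pb):
    X=cv2.triangulatePoints(P(a),P(b),und(a,pa),und(b,pb)).ravel(); return X[:3]/X[3]
def plane(d,p,z):
    R=P(d)[:,:3]; c=-R.T@np.array(d["tvec"]); v=R.T@np.r_[und(d,p),1]; return c+v*(z-c[2])/v[2]
def proj(d,X):
    q=cv2.projectPoints(np.array([X],float),np.array(d["rvec"]),np.array(d["tvec"]),np.array([[d["fx"],0,d["cx"]],[0,d["fy"],d["cy"]],[0,0,1]]),None)[0].ravel(); return q
```

Run:
```python
from h import *
t=cam("top"); s=cam("scene")
tz=lambda x,y:((x+.5)/3.5-.5+170,(y+.5)/3.5-.5+190)
sz=lambda x,y:((x+.5)/3.75-.5+150,(y+.5)/3.75-.5+140)
for n,a,b in [("short",(523,160),(253,357)),("tall",(683,166),(93,430)),("ltip",(232,230),(433,60)),("lfoot",(273,100),(514,288)),("stip",(89,150),(602,77)),("sfoot",(124,72),(647,217))]:
    X=tri(t,tz(*a),s,sz(*b)); print(n,X.round(4),"reproj",(proj(t,X)-tz(*a)).round(2),(proj(s,X)-sz(*b)).round(2))
hsv=cv2.cvtColor(t["pixels"],cv2.COLOR_BGR2HSV)
m=cv2.inRange(hsv,(5,90,60),(20,215,255)); m[:190]=0; m[300:]=0
m=cv2.morphologyEx(m,cv2.MORPH_CLOSE,np.ones((9,9)))
c=max(cv2.findContours(m,0,1)[0],key=cv2.contourArea)
w=np.array([plane(t,p,.014)[:2] for p in cv2.boxPoints(cv2.minAreaRect(c))]); print(w.round(4),w.mean(0))
e=np.diff(np.r_[w,w[:1]],axis=0); print(np.hypot(*e.T),np.degrees(np.arctan2(e[:,1],e[:,0])))
```

```text
short [ 0.5198 -0.1494  0.0892] reproj [-0.07 -0.05] [-0.09  0.01]
tall [ 0.5124 -0.2911  0.1334] reproj [-0.43 -0.29] [-0.62  0.04]
ltip [0.4572 0.12   0.1815] reproj [-0.34 -0.32] [-0.46  0.03]
lfoot [0.583  0.0887 0.0153] reproj [0.03 0.03] [ 0.05 -0.  ]
stip [0.5325 0.2565 0.1184] reproj [-0.47 -0.53] [-0.68  0.05]
sfoot [0.6129 0.2368 0.0103] reproj [-0.18 -0.21] [-0.27  0.02]
[[0.4354 0.3368]
 [0.65   0.2927]
 [0.5907 0.0271]
 [0.3771 0.0744]] [0.51330555 0.18273986]
[0.21912354 0.27210665 0.21883278 0.26882609] [ -11.62029583 -102.57922708  167.52196893   77.47627497]
```

Tall cup top is at (.512,-.291), z .133; short cup at (.520,-.149), z .089. Rack yaw is -12.3°. Both peg tips agree with the rack geometry: long (.455,.1195,.19), short (.530,.256,.126). I'll turn the tool to the rack's axes and go above the tall cup.

The manual's scale: shifts go in shares of 62.5 mm and turns go in shares of pi rad. Converting my numbers, -0.0364 m is -0.5824, 0.03 m is 0.48, 0.15 rad / 3.1416 = 0.0477.

Request:
drive_effector --motion '[[[0.088, 0, 0, 0, 0.0477], [0.088, 0, 0, 0, 0.0477], [0.088, 0, 0, 0, 0.0484], [0.088, 0.48, -0.5824, 0, 0], [0.088, 0.48, -0.5824, 0, 0], [0.088, 0.48, -0.5824, 0, 0], [0.088, 0.48, -0.5824, 0, 0], [0.088, 0.48, -0.5824, 0, 0], [0.088, 0.48, -0.5824, 0, 0], [0.088, 0.48, -0.5824, 0, 0], [0.088, 0.48, -0.5824, 0, 0], [0.088, 0.48, -0.5824, 0, 0], [0.088, 0.48, -0.5824, 0, 0], [0.088, 0, 0, 0, 0], [0.088, 0, 0, 0, 0]]]'

```text
t: 2.08
eef_pos: [0.5115, -0.2914, 0.1924]
eef_rot: [0.994, -0.107, -0.0, 0.0]
wrist_force: [-0.5, -0.0, 0.4]
opening: 0.0878
gripper_force: 0.0
```

Add to h.py:
```python
from scipy.spatial.transform import Rotation as Ro
def delta(X):
    "tool-axes shift to bring the TCP to X"
    o=r.get_obs(); R=Ro.from_quat(o["eef_rot"]); print("t",round(o["t"],2),"tcp",np.round(o["eef_pos"],4),"yaw",np.degrees(np.arctan2(*R.as_matrix()[[1,0],0])).round(2),"tilt z",R.as_matrix()[:,2].round(3),"j",np.round(o["joint_pos"],2),"F",np.round(o["wrist_force"],1),"open",round(o["opening"],4),"grip",o["gripper_force"])
    print("shift",R.inv().apply(np.array(X)-o["eef_pos"]).round(4))
```

```bash
python3 -c "
from h import *
delta([.5124,-.2911,.066])"
```

```text
t 2.08 tcp [ 0.5115 -0.2914  0.1924] yaw -12.26 tilt z [-0.001 -0.    -1.   ] j [-0.58  0.06  1.26 -0.    1.82  1.21] F [-0.5 -0.   0.4] open 0.0878 grip 0.0
shift [ 0.0009 -0.0005  0.1264]
```

Converted, 0.025 m is 0.4, 0.015 m is 0.24.

Request:
drive_effector --motion '[[[0.088, 0.016, -0.008, 0.4, 0], [0.088, 0, 0, 0.4, 0], [0.088, 0, 0, 0.4, 0], [0.088, 0, 0, 0.4, 0], [0.088, 0, 0, 0.24, 0], [0.088, 0, 0, 0.176, 0], [0.088, 0, 0, 0, 0], [0.05, 0, 0, 0, 0], [0.05, 0, 0, 0, 0], [0.05, 0, 0, 0, 0], [0.05, 0, 0, 0, 0], [0.05, 0, 0, 0, 0], [0.05, 0, 0, 0, 0]]]'

```text
t: 3.7
eef_pos: [0.5132, -0.2912, 0.0674]
eef_rot: [0.994, -0.107, 0.001, 0.0]
wrist_force: [0.0, -1.6, 4.0]
opening: 0.0613
gripper_force: 30.0
```

Converted, -0.05 m is -0.8, -0.0389 m is -0.6224.

Request:
drive_effector --motion '[[[0.05, 0, 0, -0.32, 0], [0.05, 0, 0, -0.64, 0], [0.05, 0, 0, -0.8, 0], [0.05, 0, 0, -0.8, 0], [0.05, 0, 0, -0.608, 0], [0.05, 0, 0, -0.16, 0], [0.05, -0.08, -0.24, 0, 0], [0.05, -0.16, -0.48, 0, 0], [0.05, -0.2144, -0.6224, 0, 0], [0.05, -0.2144, -0.6224, 0, 0], [0.05, -0.2144, -0.6224, 0, 0], [0.05, -0.2144, -0.6224, 0, 0], [0.05, -0.2144, -0.6224, 0, 0], [0.05, -0.2144, -0.6224, 0, 0], [0.05, -0.2144, -0.6224, 0, 0], [0.05, -0.2144, -0.6224, 0, 0], [0.05, -0.16, -0.432, 0, 0], [0.05, -0.032, -0.112, 0, 0], [0.05, 0, 0, 0, 0], [0.05, 0, 0, 0, 0]]]'

```text
t: 6.2
eef_pos: [0.4646, 0.1181, 0.2741]
eef_rot: [0.994, -0.107, -0.0, 0.0]
wrist_force: [-0.1, -0.4, -1.2]
opening: 0.0618
gripper_force: 29.9
```

Run:
```python
from h import *
delta([.465,.1174,.275])
s=cam("scene");t=cam("top")
a=s["pixels"][60:260,180:400];b=t["pixels"][170:290,160:380]
f=lambda x,k:cv2.convertScaleAbs(cv2.resize(x,None,fx=k,fy=k,interpolation=2),alpha=1.3)
cv2.imwrite("pics/a1.png",np.vstack([f(a,2),f(b,2)])[:600])
```

```text
t 6.2 tcp [0.4646 0.1181 0.2741] yaw -12.33 tilt z [-0.001 -0.001 -1.   ] j [ 0.18 -0.2   1.36 -0.    1.98  1.96] F [-0.1 -0.4 -1.2] open 0.0618 grip 29.94000398553908
shift [ 0.0005  0.0006 -0.0009]
```

View pics/a1.png

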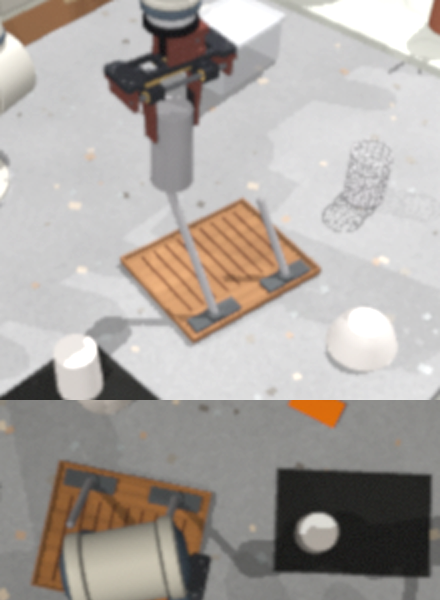

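The cup hangs upright over the long peg's tip, scene crop about (172,190). Geometry gives a nearly vertical path: the rim rides down the peg and pivots the cup in the pads, ending with TCP z about .123 and 2 mm toward rack -x.

Converted, 0.02 m is 0.32, 0.01 m is 0.16.

Request:
drive_effector --motion '[[[0.05, 0, 0, 0.32, 0], [0.05, 0, 0, 0.32, 0], [0.05, 0, 0, 0.32, 0], [0.05, 0, 0, 0.16, 0], [0.05, 0, 0, 0.16, 0], [0.05, 0, 0, 0.16, 0], [0.05, 0, 0, 0.16, 0]]]'

```text
t: 7.18
eef_pos: [0.465, 0.1188, 0.1746]
eef_rot: [0.994, -0.107, 0.0, -0.0]
wrist_force: [2.5, -1.0, 0.6]
opening: 0.0605
gripper_force: 29.8
```

Request:
drive_effector --motion '[[[0.05, 0, 0, 0.128, 0], [0.05, 0, 0, 0.128, 0], [0.05, 0, 0, 0, 0]]]'

```text
t: 7.55
eef_pos: [0.4643, 0.1188, 0.1575]
eef_rot: [0.994, -0.107, -0.001, 0.0]
wrist_force: [0.5, 0.2, -0.8]
opening: 0.0598
gripper_force: 29.8
```

Run:
```python
from h import *
s=cam("scene")
a=s["pixels"][60:260,180:400]
cv2.imwrite("pics/a2.png",cv2.convertScaleAbs(cv2.resize(a,None,fx=2.5,fy=2.5,interpolation=2),alpha=1.3))
```

```text
(no output)
```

View pics/a2.png

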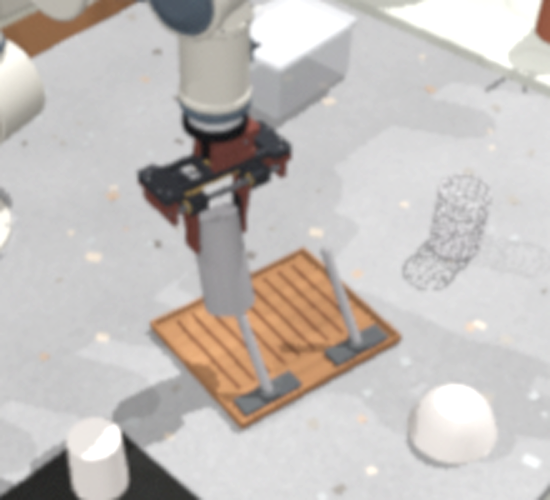

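Run:
```python
from h import *
s=cam("scene");X=np.array([np.cos(np.radians(-12.3)),np.sin(np.radians(-12.3)),0]);Z=np.array([0,0,1]);G=np.array(r.get_obs()["eef_pos"])+[0,0,.019]
z=lambda p:((proj(s,p)-[180,60]+.5)*2.5-.5).round(1)
for th in(10,15,19,24):
    q=np.radians(th);u=-X*np.sin(q)+Z*np.cos(q); print(th,"mouth",z(G-.0814*u),"bottom",z(G+.0486*u))
```

```text
10 mouth [222.7 297.7] bottom [211.6 212.1]
15 mouth [225.7 299.9] bottom [209.7 210.9]
19 mouth [228.1 301.5] bottom [208.3 210.1]
24 mouth [231.1 303. ] bottom [206.5 209.4]
```

The cup is tilting as planned: mouth at about (230,303) in the crop, against (228,301) predicted for 19°. Forces are small, so I'll continue.

Converted, 0.008 m is 0.128, 0.006 m is 0.096.

Request:
drive_effector --motion '[[[0.05, -0.016, 0, 0.128, 0], [0.05, -0.016, 0, 0.128, 0], [0.05, 0, 0, 0.128, 0], [0.05, 0, 0, 0.096, 0], [0.05, 0, 0, 0, 0], [0.05, 0, 0, 0, 0]]]'

```text
t: 8.4
eef_pos: [0.4628, 0.1191, 0.1284]
eef_rot: [0.994, -0.107, -0.0, 0.0]
wrist_force: [2.8, -1.8, -0.5]
opening: 0.0594
gripper_force: 30.0
```

Run:
```python
from h import *
delta([.465,.118,.123])
s=cam("scene")
a=s["pixels"][90:250,200:360]
cv2.imwrite("pics/a3.png",cv2.convertScaleAbs(cv2.resize(a,None,fx=3.5,fy=3.5,interpolation=2),alpha=1.3))
```

```text
t 8.4 tcp [0.4628 0.1191 0.1284] yaw -12.28 tilt z [-0. -0. -1.] j [ 0.18 -0.24  1.66 -0.    1.72  1.97] F [ 2.8 -1.8 -0.5] open 0.0594 grip 30.007907771679072
shift [0.0024 0.0007 0.0054]
```

View pics/a3.png

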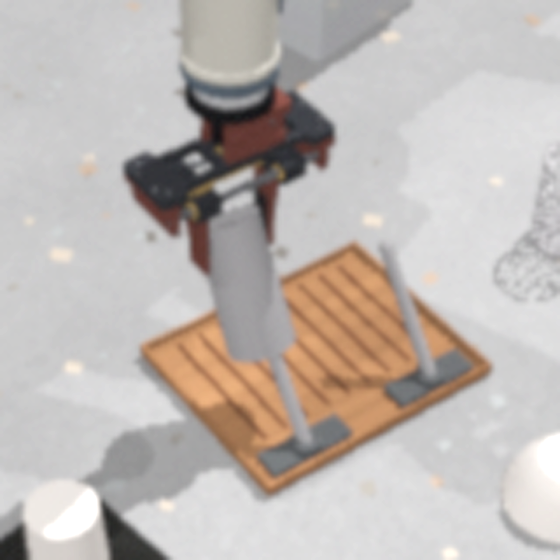

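The cup is now nearly parallel to the peg, with its mouth at crop (262,335) and the peg leaving at the upper rim side. I'll go down until the floor meets the tip.

Converted, 0.003 m is 0.048, 0.002 m is 0.032.

Request:
drive_effector --motion '[[[0.05, 0, 0, 0.048, 0], [0.05, 0, 0, 0.032, 0], [0.05, 0, 0, 0, 0]]]'

```text
t: 8.82
eef_pos: [0.4633, 0.1192, 0.1277]
eef_rot: [0.994, -0.107, 0.002, -0.0]
wrist_force: [-4.0, -3.6, 16.4]
opening: 0.0599
gripper_force: 30.2
```

Request:
drive_effector --motion '[[[0.05, 0, 0, 0.032, 0], [0.05, 0, 0, 0, 0]]]'

```text
t: 9.07
eef_pos: [0.4635, 0.1193, 0.1276]
eef_rot: [0.994, -0.107, 0.003, -0.001]
wrist_force: [-6.8, -4.3, 23.8]
opening: 0.06
gripper_force: 30.3
```

Converted, 0.002 m is 0.032.

Request:
drive_effector --motion '[[[0.05, 0, 0, 0.032, 0], [0.05, 0, 0, 0, 0]]]'

```text
t: 9.32
eef_pos: [0.4637, 0.1193, 0.1274]
eef_rot: [0.994, -0.107, 0.004, -0.001]
wrist_force: [-9.1, -5.0, 31.2]
opening: 0.0597
gripper_force: 30.3
```

Request:
drive_effector --motion '[[[0.05, 0, 0, 0.032, 0], [0.05, 0, 0, 0, 0]]]'

```text
t: 9.57
eef_pos: [0.464, 0.1193, 0.1271]
eef_rot: [0.994, -0.107, 0.005, -0.001]
wrist_force: [-12.6, -5.3, 37.5]
opening: 0.0597
gripper_force: 30.4
```

Firm reaction along the peg's axis, so it is at the floor or close to it. I'll relax the push, release and rise.

Converted, -0.005 m is -0.08, -0.004 m is -0.064.

Request:
drive_effector --motion '[[[0.05, 0, 0, -0.064, 0], [0.05, 0, 0, -0.08, 0], [0.05, 0, 0, 0, 0]]]'

```text
t: 9.95
eef_pos: [0.4631, 0.1195, 0.1276]
eef_rot: [0.994, -0.107, 0.001, -0.0]
wrist_force: [-0.5, -1.8, 7.1]
opening: 0.0599
gripper_force: 30.1
```

Request:
drive_effector --motion '[[[0.064, 0, 0, 0, 0], [0.07, 0, 0, 0, 0], [0.088, 0, 0, 0, 0], [0.088, 0, 0, 0, 0], [0.088, 0, 0, 0, 0], [0.088, 0, 0, 0, 0]]]'

```text
t: 10.7
eef_pos: [0.4628, 0.1193, 0.1267]
eef_rot: [0.994, -0.107, -0.0, -0.0]
wrist_force: [0.2, -0.2, 0.4]
opening: 0.088
gripper_force: 0.0
```

Request:
drive_effector --motion '[[[0.088, 0, 0, -0.16, 0], [0.088, 0, 0, -0.48, 0], [0.088, 0, 0, -0.8, 0], [0.088, 0, 0, -0.8, 0], [0.088, 0, 0, -0.16, 0], [0.088, -0.8, 0, 0, 0], [0.088, -0.8, 0, 0, 0], [0.088, 0, 0, 0, 0]]]'

```text
t: 11.7
eef_pos: [0.3632, 0.1411, 0.2776]
eef_rot: [0.994, -0.106, 0.001, -0.001]
wrist_force: [1.0, -0.9, 0.8]
opening: 0.0879
gripper_force: 0.0
```

Run:
```python
from h import *
delta([.465,.118,.123])
s=cam("scene");t=cam("top")
f=lambda x:cv2.convertScaleAbs(cv2.resize(x,(400,400),interpolation=2),alpha=1.3)
cv2.imwrite("pics/a4.png",np.hstack([f(s["pixels"][120:240,230:350]),f(t["pixels"][190:290,170:270])]))
```

```text
t 11.7 tcp [0.3632 0.1411 0.2776] yaw -12.15 tilt z [ 0.002  0.001 -1.   ] j [ 0.28 -0.43  1.54  0.    2.03  2.07] F [ 1.  -0.9  0.8] open 0.0879 grip 0.0
shift [0.1041 0.0013 0.1548]
```

View pics/a4.png

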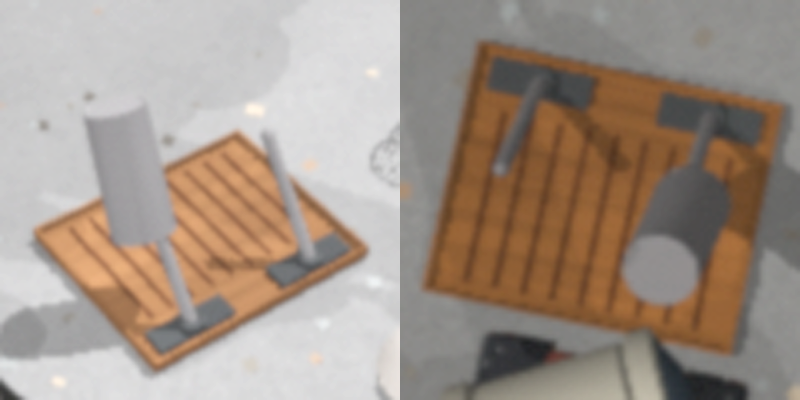

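Both views show the tall cup on the long peg, parallel to it. I'll check the depth by triangulating the bottom's centre, scene crop (116,104) and top crop (260,269).

Run:
```python
from h import *
t=cam("top"); s=cam("scene")
sz=lambda x,y:((x+.5)*.3-.5+230,(y+.5)*.3-.5+120)
tz=lambda x,y:((x+.5)/4-.5+170,(y+.5)/4-.5+190)
B=tri(t,tz(260,269),s,sz(116,104)); M=tri(t,tz(286,206),s,sz(138,228))
c,q=np.cos(np.radians(12.3)),np.sin(np.radians(12.3)); X=np.array([c,-q,0]);Z=np.array([0,0,1]);Y=np.array([q,c,0])
T=np.array([.455,.1195,.190]); u=-X*.574+Z*.819; n=X*.819+Z*.574
d=B-T; print(B.round(4),"along peg",(d@u).round(4),"up-normal",(d@n).round(4),"y",(d@Y).round(4))
# predictions: seated, bottom outer centre
for k in(0,.01):
  p=T+u*(.005+k)-n*.020; print("seat +",k,((np.array(proj(s,p))-[230,120]+.5)/.3-.5).round(1),((np.array(proj(t,p))-[170,190]+.5)*4-.5).round(1))
o=np.array([.5198,-.1494,.25]); delta(o)
```

```text
[0.4524 0.1229 0.1965] along peg 0.0072 up-normal 0.0011 y 0.0028
seat + 0 [103.  107.2] [259.2 289. ]
seat + 0.01 [99.4 97.3] [256.9 296.5]
t 11.9 tcp [0.3656 0.1404 0.2761] yaw -12.29 tilt z [-0.001 -0.    -1.   ] j [ 0.28 -0.43  1.54 -0.    2.03  2.07] F [ 0.9  0.1 -0.2] open 0.088 grip 0.0
shift [0.2124 0.2503 0.0261]
```

The cup's floor sits about 2 mm from the tip, centred on it, so it is seated. On to the short cup.

Converted, 0.05 m is 0.8, 0.0313 m is 0.5008.

Request:
drive_effector --motion '[[[0.088, 0.4256, 0.5008, 0, 0], [0.088, 0.4256, 0.5008, 0, 0], [0.088, 0.4256, 0.5008, 0, 0], [0.088, 0.4256, 0.5008, 0, 0], [0.088, 0.4256, 0.5008, 0, 0], [0.088, 0.4256, 0.5008, 0, 0], [0.088, 0.4256, 0.5008, 0, 0], [0.088, 0.4192, 0.4992, 0, 0], [0.088, 0, 0, 0.8, 0], [0.088, 0, 0, 0.8, 0], [0.088, 0, 0, 0.48, 0], [0.088, 0, 0, 0, 0], [0.088, 0, 0, 0, 0]]]'

```text
t: 13.52
eef_pos: [0.5201, -0.1498, 0.1479]
eef_rot: [0.994, -0.107, 0.001, 0.0]
wrist_force: [-0.2, 0.2, -0.5]
opening: 0.0881
gripper_force: 0.0
```

```bash
python3 -c "
from h import *
delta([.5198,-.1494,.036])"
```

```text
t 13.53 tcp [ 0.5201 -0.1498  0.1479] yaw -12.3 tilt z [ 0.001 -0.    -1.   ] j [-0.34 -0.07  1.47 -0.    1.74  1.44] F [-0.2  0.2 -0.5] open 0.0881 grip 0.0
shift [-0.0005 -0.0003  0.1119]
```

Converted, 0.03 m is 0.48, 0.015 m is 0.24.

Request:
drive_effector --motion '[[[0.088, 0, 0, 0.48, 0], [0.088, 0, 0, 0.48, 0], [0.088, 0, 0, 0.48, 0], [0.088, 0, 0, 0.24, 0], [0.088, 0, 0, 0.112, 0], [0.088, 0, 0, 0, 0], [0.05, 0, 0, 0, 0], [0.05, 0, 0, 0, 0], [0.05, 0, 0, 0, 0], [0.05, 0, 0, 0, 0], [0.05, 0, 0, 0, 0], [0.05, 0, 0, 0, 0]]]'

```text
t: 15.02
eef_pos: [0.5197, -0.1495, 0.0354]
eef_rot: [0.994, -0.107, 0.0, 0.0]
wrist_force: [-1.4, -1.4, 5.0]
opening: 0.0621
gripper_force: 29.9
```

Request:
drive_effector --motion '[[[0.05, 0, 0, -0.32, 0], [0.05, 0, 0, -0.64, 0], [0.05, 0, 0, -0.8, 0], [0.05, 0, 0, -0.8, 0], [0.05, 0, 0, -0.8, 0], [0.05, 0, 0, -0.544, 0], [0.05, 0, 0, -0.16, 0], [0.05, 0, 0, 0, 0]]]'

```text
t: 16.02
eef_pos: [0.5195, -0.149, 0.2883]
eef_rot: [0.994, -0.107, -0.0, -0.0]
wrist_force: [0.6, 0.4, -3.6]
opening: 0.0623
gripper_force: 29.8
```

```bash
python3 -c "
from h import *
delta([.538,.2543,.29])"
```

```text
t 16.02 tcp [ 0.5195 -0.149   0.2883] yaw -12.26 tilt z [-0.  0. -1.] j [-0.34 -0.03  1.18  0.    1.99  1.44] F [ 0.6  0.4 -3.6] open 0.0623 grip 29.772276742151007
shift [-0.0676 -0.3981 -0.0015]
```

Held; cross above the tall cup to over the short peg, then lower to just above its tip.

Converted, 0.04 m is 0.64, -0.0398 m is -0.6368.

Request:
drive_effector --motion '[[[0.05, -0.048, -0.256, 0, 0], [0.05, -0.096, -0.48, 0, 0], [0.05, -0.1088, -0.6368, 0, 0], [0.05, -0.1088, -0.6368, 0, 0], [0.05, -0.1088, -0.6368, 0, 0], [0.05, -0.1088, -0.6368, 0, 0], [0.05, -0.1088, -0.6368, 0, 0], [0.05, -0.1088, -0.6368, 0, 0], [0.05, -0.1088, -0.6368, 0, 0], [0.05, -0.1088, -0.6368, 0, 0], [0.05, -0.064, -0.432, 0, 0], [0.05, 0, -0.112, 0, 0], [0.05, 0, 0, 0.48, 0], [0.05, 0, 0, 0.64, 0], [0.05, 0, 0, 0.48, 0], [0.05, 0, 0, 0.128, 0], [0.05, 0, 0, 0, 0], [0.05, 0, 0, 0, 0]]]'

```text
t: 18.27
eef_pos: [0.5388, 0.2546, 0.1827]
eef_rot: [0.994, -0.107, 0.001, -0.001]
wrist_force: [0.1, 0.4, -2.7]
opening: 0.0622
gripper_force: 29.8
```

Run:
```python
from h import *
delta([.538,.2543,.18])
s=cam("scene");t=cam("top")
f=lambda x:cv2.convertScaleAbs(cv2.resize(x,(400,400),interpolation=2),alpha=1.3)
cv2.imwrite("pics/a5.png",np.hstack([f(s["pixels"][100:240,230:370]),f(t["pixels"][190:290,170:270])]))
```

```text
t 18.27 tcp [0.5388 0.2546 0.1827] yaw -12.28 tilt z [ 0.003  0.001 -1.   ] j [ 0.38  0.08  1.27 -0.    1.8   2.17] F [ 0.1  0.4 -2.7] open 0.0622 grip 29.774372514802963
shift [-0.0008  0.0004  0.0027]
```

View pics/a5.png

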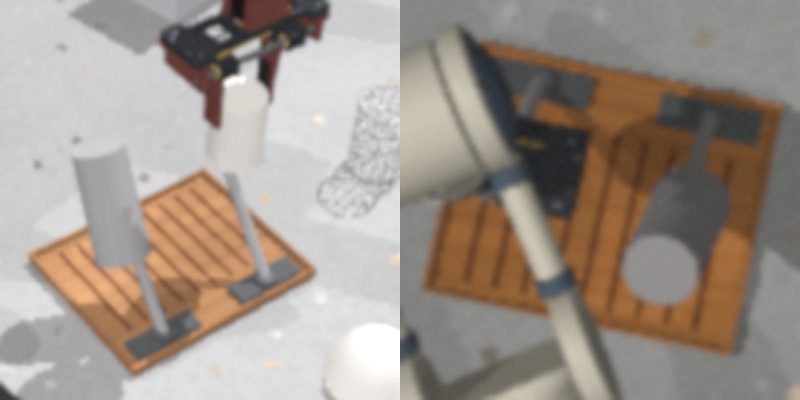

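The short cup is upright over the short peg's tip (left panel, 235,172), and the tall cup hasn't moved (right panel, 660,269). Lowering.

Converted, 0.02 m is 0.32, 0.01 m is 0.16.

Request:
drive_effector --motion '[[[0.05, 0, 0, 0.32, 0], [0.05, 0, 0, 0.32, 0], [0.05, 0, 0, 0.16, 0], [0.05, 0, 0, 0.16, 0], [0.05, 0, 0, 0.128, 0], [0.05, 0, 0, 0, 0]]]'

```text
t: 19.12
eef_pos: [0.5384, 0.2542, 0.1124]
eef_rot: [0.994, -0.107, 0.0, 0.0]
wrist_force: [0.8, -1.1, -2.6]
opening: 0.0619
gripper_force: 29.9
```

Request:
drive_effector --motion '[[[0.05, -0.032, 0, 0.128, 0], [0.05, -0.032, 0, 0.128, 0], [0.05, -0.016, 0, 0.096, 0], [0.05, 0, 0, 0, 0]]]'

```text
t: 19.62
eef_pos: [0.5333, 0.2553, 0.0899]
eef_rot: [0.994, -0.107, -0.0, 0.0]
wrist_force: [2.6, -1.8, -2.7]
opening: 0.0613
gripper_force: 30.0
```

Request:
drive_effector --motion '[[[0.05, -0.016, 0, 0.08, 0], [0.05, 0, 0, 0.08, 0], [0.05, 0, 0, 0, 0]]]'

```text
t: 20.0
eef_pos: [0.5324, 0.2556, 0.0799]
eef_rot: [0.994, -0.107, -0.0, 0.0]
wrist_force: [3.8, -0.9, -2.4]
opening: 0.0615
gripper_force: 30.0
```

Request:
drive_effector --motion '[[[0.05, 0, 0, 0.048, 0], [0.05, 0, 0, 0.032, 0], [0.05, 0, 0, 0, 0]]]'

```text
t: 20.38
eef_pos: [0.5325, 0.2557, 0.0762]
eef_rot: [0.994, -0.107, 0.0, -0.0]
wrist_force: [1.7, -1.1, 2.5]
opening: 0.0614
gripper_force: 30.1
```

Converted, 0.002 m is 0.032, 0.001 m is 0.016.

Request:
drive_effector --motion '[[[0.05, 0, 0, 0.032, 0], [0.05, 0, 0, 0.016, 0], [0.05, 0, 0, 0, 0]]]'

```text
t: 20.75
eef_pos: [0.5327, 0.2558, 0.0758]
eef_rot: [0.994, -0.107, 0.001, -0.0]
wrist_force: [-4.8, -3.4, 13.6]
opening: 0.0618
gripper_force: 30.2
```

Request:
drive_effector --motion '[[[0.05, 0, 0, -0.032, 0], [0.05, 0, 0, 0, 0], [0.064, 0, 0, 0, 0], [0.07, 0, 0, 0, 0], [0.088, 0, 0, 0, 0], [0.088, 0, 0, 0, 0], [0.088, 0, 0, 0, 0], [0.088, 0, 0, 0, 0]]]'

```text
t: 21.75
eef_pos: [0.5324, 0.2557, 0.0747]
eef_rot: [0.994, -0.107, -0.0, -0.0]
wrist_force: [0.0, 0.3, -0.3]
opening: 0.0878
gripper_force: 0.0
```

Request:
drive_effector --motion '[[[0.088, 0, 0, -0.16, 0], [0.088, 0, 0, -0.48, 0], [0.088, 0, 0, -0.8, 0], [0.088, 0, 0, -0.8, 0], [0.088, 0, 0, -0.8, 0], [0.088, 0, 0, -0.48, 0], [0.088, -0.48, -0.32, 0, 0], [0.088, -0.8, -0.48, 0, 0], [0.088, -0.8, -0.48, 0, 0], [0.088, -0.8, -0.48, 0, 0], [0.088, 0, 0, 0, 0]]]'

```text
t: 23.12
eef_pos: [0.3771, 0.4038, 0.296]
eef_rot: [0.995, -0.104, 0.0, -0.001]
wrist_force: [0.3, -0.8, 0.3]
opening: 0.0878
gripper_force: 0.0
```

Run:
```python
from h import *
delta([.538,.2543,.18])
s=cam("scene");t=cam("top")
f=lambda x:cv2.convertScaleAbs(cv2.resize(x,(400,400),interpolation=2),alpha=1.3)
cv2.imwrite("pics/a6.png",np.hstack([f(s["pixels"][120:240,230:350]),f(t["pixels"][190:290,170:270])]))
```

```text
t 23.12 tcp [0.3771 0.4038 0.296 ] yaw -11.94 tilt z [ 0.001  0.002 -1.   ] j [0.76 0.01 1.13 0.   2.   2.54] F [ 0.3 -0.8  0.3] open 0.0878 grip 0.0
shift [0.1884 0.1132 0.1159]
```

View pics/a6.png

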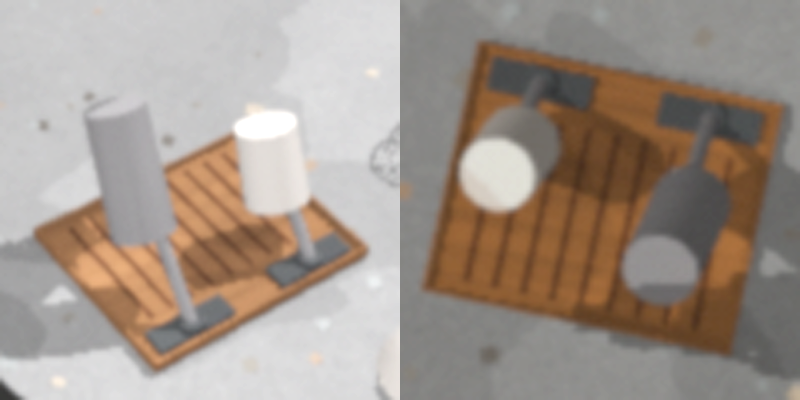

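Both cups hang on their pegs. The short cup's bottom is at left panel (267,124) and right panel (498-400=98,174). I'll check its depth and stability.

Request:
drive_effector --motion '[[[0.088, 0, 0, 0, 0], [0.088, 0, 0, 0, 0], [0.088, 0, 0, 0, 0], [0.088, 0, 0, 0, 0], [0.088, 0, 0, 0, 0], [0.088, 0, 0, 0, 0], [0.088, 0, 0, 0, 0], [0.088, 0, 0, 0, 0]]]' --lines "1,1"

```text
t: 24.22
```

Run:
```python
from h import *
old=cv2.imread("pics/a6.png")
t=cam("top"); s=cam("scene")
f=lambda x:cv2.convertScaleAbs(cv2.resize(x,(400,400),interpolation=2),alpha=1.3)
new=np.hstack([f(s["pixels"][120:240,230:350]),f(t["pixels"][190:290,170:270])]); print("change max",cv2.absdiff(old,new).max(),"mean",cv2.absdiff(old,new).mean())
sz=lambda x,y:((x+.5)*.3-.5+230,(y+.5)*.3-.5+120)
tz=lambda x,y:((x+.5)/4-.5+170,(y+.5)/4-.5+190)
c,q=np.cos(np.radians(12.3)),np.sin(np.radians(12.3)); X=np.array([c,-q,0]);Z=np.array([0,0,1]);Y=np.array([q,c,0])
u=-X*.574+Z*.819; n=X*.819+Z*.574
for N,T,a,b in [("short",[.530,.256,.126],(98,174),(267,124)),("tall",[.455,.1195,.19],(260,269),(116,105))]:
    B=tri(t,tz(*a),s,sz(*b)); d=B-np.array(T); print(N,B.round(4),"along",(d@u).round(4),"normal",(d@n).round(4),"y",(d@Y).round(4))
```

```text
change max 23 mean 0.7765364583333333
short [0.5296 0.2574 0.1308] along 0.0043 normal 0.0021 y 0.0013
tall [0.4524 0.1229 0.1952] along 0.0061 normal 0.0003 y 0.0028
```

Both floors are on their tips: the outer bottoms are about 5 mm beyond them, which is the bottom's thickness. Nothing is moving and the arm is clear.

```bash
python3 -c "
from plant import r
print(r.sign_off())"
```

```text
the job is handed in; nothing more can be done
None
```

Both cups hang mouth-down, the tall one on the long peg and the short one on the short peg, each floor within about 2 mm of its peg tip by camera; the job is handed in (about 24 s used), with no verdict returned.

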